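# Fit the dust extractor's filter and set its fan

### The arm

A 7-joint arm with a two-finger parallel gripper is mounted at the origin on a cart in front of the work surface, level with it; the furniture and walls round the work are solid. World frame = base frame: x ahead of the robot, y to its left, z up, the work surface at z = 0. Lengths are in mm, angles in degrees, forces in N, time in s.
With the tool pointing down it reaches from about 425 to 875 mm from the base axis. Payload 8.4 kg.
Tool frame: the origin (TCP) lies at the very end of the fingers, on their centre line; the grasp point (between the pads) lies 19 mm behind it; z points along the fingers, x is the direction in which the jaws open and shut, and the axes are right-handed (so a half turn about z gives the same grasp; the last joint's range is limited). The gripper opens to 87 mm and grips with 3 to 60 N. Pads are 19 mm wide; open, the fingers measure 117 mm over their backs; the gripper's body (75 mm by 190 mm) begins 51 mm behind the grasp point.
Start: joints at [-74.152, 19.091, 2.286, 83.961, -0.768, 76.965, -3.352], TCP at [238.559, 604.608, 185.646] pointing down, gripper open.
Joint ranges: [-147.57, 147.57], [-21.85, 119.76], [-74.77, 79.35], [14.55, 137.4], [-85.83, 265.84], [4.83, 119.75], [-152.11, 152.11]. Speed limits (degrees/s): [127.2, 127.2, 159.86, 159.86, 180, 180, 180].

### API

Orientations are given as [roll, pitch, yaw] about the fixed x, y, z axes, in that order (R = Rz(yaw) Ry(pitch) Rx(roll)).
In Python, from workcell import ctrl gives the robot as it stands. Calls block until the motion is done:
- ctrl.movep(position, orientation): joint-space move of the TCP to a pose.
- ctrl.move_linear(position, orientation=None, speed=150): straight line of the TCP; orientation=None keeps the orientation; speed is the mean speed in mm/s.
- ctrl.move_j(angles): joint-space move.
- ctrl.set_gripper(opening): opening from 0.0 (shut) to 1.0 (fully open); the grip force is fixed at half the most; returns when the fingers have stopped.
- ctrl.wait(seconds).
- ctrl.inverse_kinematics(position, orientation): joint angles nearest the present ones, or None.
- ctrl.get_image(name): name is "scene" or "top"; returns a dict with "frame" (480x640x3 uint8, blue, green, red), "K" (3x3 intrinsics, pixels), "R" (3x3) and "t" (3): a world point X has camera coordinates R X + t. Camera axes: x right, y down, z forward; pixel columns grow to the right and rows downward; lengths in mm; the calibration is good to about 2 mm. A picture is of the moment at which its call begins. There is no depth.
A pose or a line that the arm cannot do raises ctrl.PlanningError and nothing moves.
- ctrl.job_done(): hands the job in, once; it reports no verdict.
Readings, each from a call of its own:
- ctrl.current_t(): time.
- ctrl.current_joints(): joint angles.
- ctrl.current_qvel(): joint speeds.
- ctrl.current_joint_torque(): joint torques, N m.
- ctrl.current_position(): TCP position.
- ctrl.current_ee_rot(): TCP orientation.
- ctrl.current_contact_force(): force on the tool from outside, world axes, zero at the start.
- ctrl.current_torque(): the same for the moment, N m.
- ctrl.current_gripper_width(): opening from 0.0 (shut) to 1.0 (fully open).
Only numpy, scipy, OpenCV 4.12 (cv2) and the standard library are available. Lean on these libraries where they do the work, as an engineer would, in place of code of your own. Each camera call takes 0.05 s, during which the arm holds its last target. There are 200 camera calls.

### The job

Get the bench dust extractor ready for sanding: slide the loose filter cassette into the slot in the extractor's front until it has clicked fully home, its front plate flush against the front. Only then turn the fan selector clockwise from off to the mark with three dots and leave it resting in that click; do not let it run past into the four-dot setting, which blows the filter out. Leave the coil pot and the cup on the grille standing where they are.

Things in the scene. Friction and masses are not known exactly. Their poses are not given: they have to be found in the camera images.
- extractor: Grey bench dust extractor, fixed: low box 140 deep (x), 158 wide (y), 64 high, grille on top, hose stub on its left; control box on its right (y -200 to -79, 159 deep, 102 high) with a sloping panel. Origin: on the table in the middle of the slot mouth; +x into the slot, +y left, z up; front face is x = 0. Slot 143 wide, 18 high, 96 deep, floored by the table, side edges of its mouth rounded.
- slot_catch (a point): In the slot's middle, 23 mm behind its mouth, 8 mm up; axes as the extractor's. Here a sprung steel ball on either side, 12 mm in diameter, stands 4 mm into the slot. The cassette's leading end must be pushed past them (about 10 N); they then drag on its sides and drop into its notches when it is home.
- cassette: Loose flat grey filter cassette with white pleats, 0.2 kg: frame 140 wide (y), 90 deep (x 0 to 90), 14 thick, lying flat, leading corners tapered 5 mm, a notch in each side at x = 23; across its near end a front plate 160 wide, 8 thick (x -8 to 0), 37 high. Origin: middle of that plate's back face, at the underside; +x to the end that enters. Home: origin and axes coincide with the extractor's.
- cassette_grip (a point): Middle of the upright grip fin on the cassette's front plate, 24 mm in front (-x) of the cassette's origin, 30 mm above its underside; axes as the cassette's. The fin is 12 thick (y), 32 long (x -39 to -7 from the origin) and spans 5 to 35 mm above the underside.
- selector_axis (a point): Where the selector's axis passes through the panel face; fixed, axes as the extractor's. The panel slopes 35 degrees from level, facing up and toward the robot: outward normal (the selector's axis) (-0.574, 0, 0.819), up the slope (0.819, 0, 0.574), in these axes. From here the panel reaches 42 mm down the slope, 62 mm up, 56 mm to either side.
- selector_nose (a point): Near the tip of the selector's nose, 34 mm from the axis, 24 mm above the panel; turns with it. The selector is a black bar knob: round skirt of radius 25 up to 8 mm above the panel; bar 13 thick, 6 to 30 mm above the panel, from 24 behind the axis to 26 before it, then a nose 9 thick out to 37 mm, white line on top.
- selector (a joint): Selector angle, rad, clockwise seen from outside the panel. Clicks every 45 degrees: 0 = off (nose to the extractor's left, ring mark), 0.785 one dot, 1.571 two dots (nose up the slope), 2.356 three dots, 3.142 four dots (nose right); stops just beyond the ends. A click takes about 0.1 N m; past halfway it snaps on into the next and stays.
- coil_pot: White hand-built coil pot, 104 mm wide, 83 high, loose; origin under its centre.
- bisque_cup: Pale unglazed cup, 61 mm wide, 58 high, standing loose on the extractor's grille; origin under its centre.
There are look-alikes about, which are no part of the job. Several things have the shape of the cassette; the one meant has the colours described above.

How it is judged:
By the outcome, as a careful person would: the job done as asked, in the order asked, and still so for the second after the job is handed in, with the robot touching nothing.
It also fails if it takes over 64 s, if anything falls off the work surface, if the arm or the gripper's body presses on something with over 40 N, if the wrist force passes 120 N, or if a joint passes its speed limit or range.

## Working session

There is one attempt and no reset: what is moved stays moved. The work goes in short steps, each a Python script; the robot and the scene stay as the last script left them, time stands still between calls to the robot, and variables do not carry over. Pictures are saved under pics/ and viewed, and the job is handed in when it is done.

```bash
mkdir -p pics; ls; python3 - <<'E'
from workcell import ctrl
import cv2
for n in("scene","top"):
    d=ctrl.get_image(n); cv2.imwrite(f"pics/{n}0.png",d["frame"]); print(n,d["K"].tolist(),d["R"].tolist(),d["t"].tolist())
print(ctrl.current_t(),ctrl.current_ee_rot())
E
```

```text
pics
scene [[464.0022870857266, 0.0, 321.350862214335], [0.0, 464.0022870857266, 249.46833144661653], [0.0, 0.0, 1.0]] [[0.8780900626733863, -0.4784581135651907, -0.005972888571507283], [-0.2676262811959594, -0.4807368815725061, -0.835025882418721], [0.3966535206543235, 0.7348264313833445, -0.5501782441108962]] [-534.594172850644, 211.99705036186995, 874.2635116313486]
top [[514.1978281931453, 0.0, 319.8836706627552], [0.0, 514.1978281931453, 244.71605813081834], [0.0, 0.0, 1.0]] [[0.01802812478611582, -0.9998067717095582, -0.007836195531460938], [-0.9900511064471293, -0.01675723273006764, -0.13970684225922922], [0.13954853399269745, 0.01027688644198254, -0.9901619020471085]] [-19.119958469317414, 559.5247087505991, 1010.4699235777279]
0.1 [1.79995635e+02 8.18521710e-02 6.84679617e+01]
```

View pics/scene0.png

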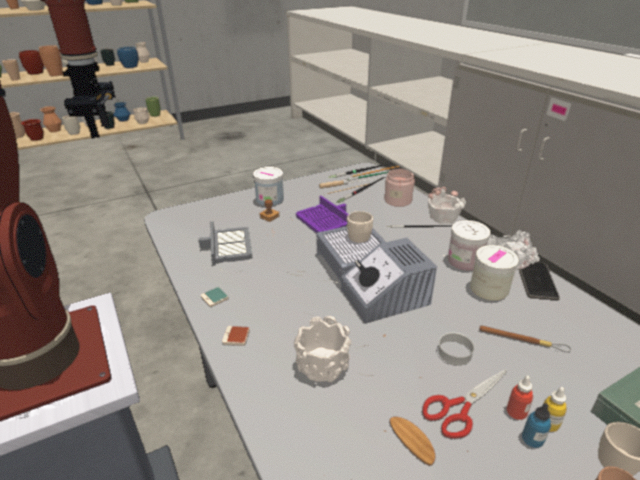

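View pics/top0.png

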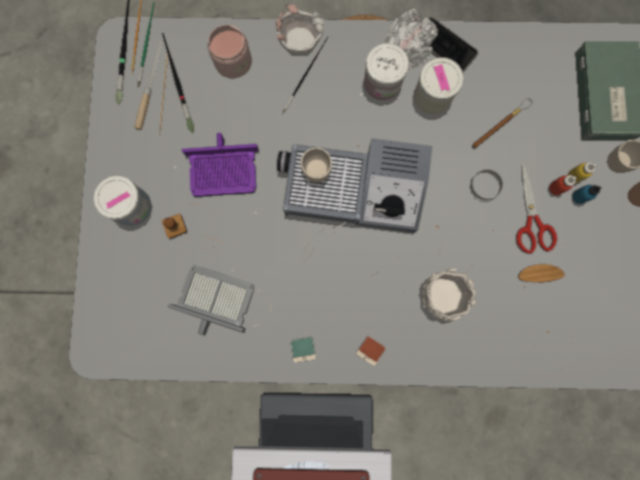

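```bash
python3 - <<'E'
import cv2
im=cv2.imread("pics/top0.png")
a=cv2.resize(im[255:345,160:270],None,fx=7,fy=6.6,interpolation=2)
cv2.imwrite("pics/c1.png",cv2.resize(im[255:345,160:270],None,fx=6,fy=6,interpolation=2))
cv2.imwrite("pics/c2.png",cv2.resize(im[130:240,275:435],None,fx=5,fy=5,interpolation=2))
im=cv2.imread("pics/scene0.png")
cv2.imwrite("pics/c3.png",cv2.resize(im[205:325,305:445],None,fx=5,fy=5,interpolation=2))
E
```

```text
(no output)
```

View pics/c1.png

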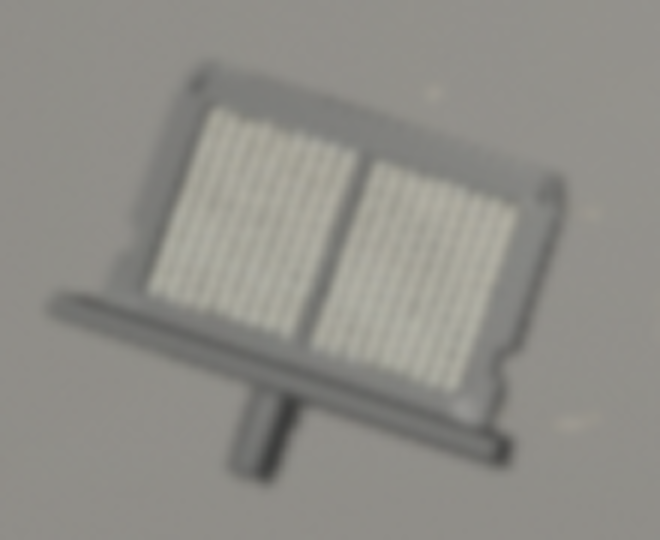

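View pics/c2.png

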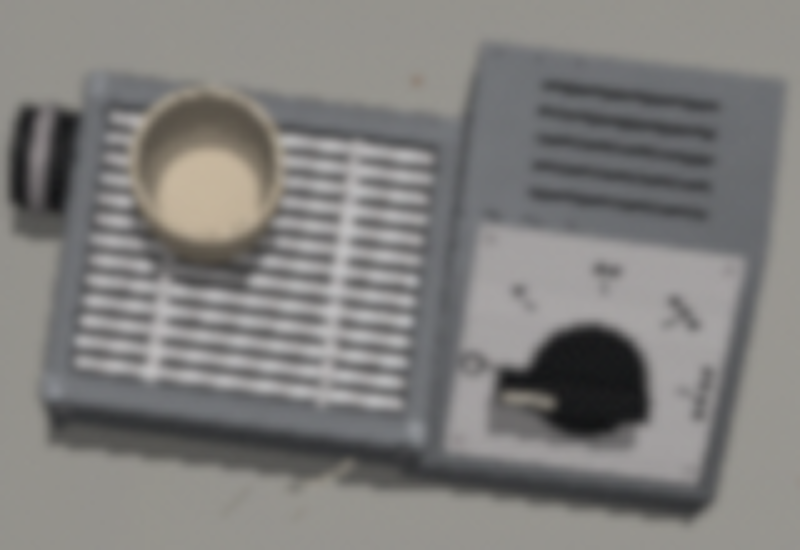

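View pics/c3.png

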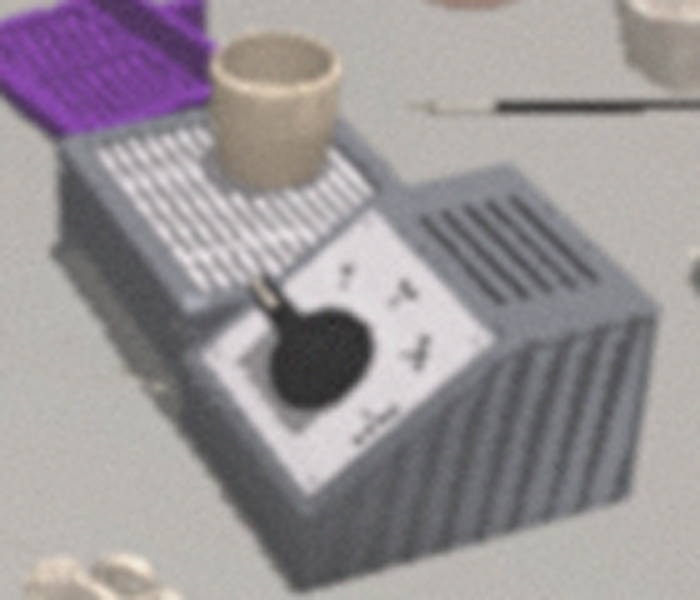

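```bash
cat > h.py <<'E'
import numpy as np, cv2, pickle
from scipy.optimize import least_squares
CAM={"scene":(np.array([[464.0022870857266,0,321.350862214335],[0,464.0022870857266,249.46833144661653],[0,0,1]]),
np.array([[0.8780900626733863,-0.4784581135651907,-0.005972888571507283],[-0.2676262811959594,-0.4807368815725061,-0.835025882418721],[0.3966535206543235,0.7348264313833445,-0.5501782441108962]]),np.array([-534.594172850644,211.99705036186995,874.2635116313486])),
"top":(np.array([[514.1978281931453,0,319.8836706627552],[0,514.1978281931453,244.71605813081834],[0,0,1]]),
np.array([[0.01802812478611582,-0.9998067717095582,-0.007836195531460938],[-0.9900511064471293,-0.01675723273006764,-0.13970684225922922],[0.13954853399269745,0.01027688644198254,-0.9901619020471085]]),np.array([-19.119958469317414,559.5247087505991,1010.4699235777279]))}
def W(p,P):  # pose (x,y,yaw rad), local pts -> world
    P=np.atleast_2d(np.array(P,float)); c,s=np.cos(p[2]),np.sin(p[2])
    return np.c_[p[0]+c*P[:,0]-s*P[:,1],p[1]+s*P[:,0]+c*P[:,1],P[:,2]]
def proj(cam,X):
    K,R,t=CAM[cam]; c=(K@(R@np.atleast_2d(X).T+t[:,None])).T; return c[:,:2]/c[:,2:]
def fit(obs,p0): # obs: list (cam, local, pixel)
    f=lambda p:np.concatenate([(proj(c,W(p,l))[0]-np.array(u)) for c,l,u in obs])
    r=least_squares(f,p0,loss='soft_l1'); return r.x,f(r.x).reshape(-1,2)
S=np.sin(np.radians(35));C=np.cos(np.radians(35))
def box(x0,x1,y0,y1,z0,z1):
    v=[(x,y,z) for x in(x0,x1) for y in(y0,y1) for z in(z0,z1)]
    return [(v[i],v[j]) for i,j in[(0,1),(2,3),(4,5),(6,7),(0,2),(1,3),(4,6),(5,7),(0,4),(1,5),(2,6),(3,7)]]
EXT=box(0,140,-79,79,0,64)+box(85,159,-200,-79,0,102)
CAS=box(-8,0,-80,80,0,37)+box(0,90,-70,70,0,14)+box(-39,-8,-6,6,5,35)
def draw(cam,im,segs,p,roi,f,col=(0,0,255)):
    x0,x1,y0,y1=roi; o=cv2.resize(im[y0:y1,x0:x1],None,fx=f,fy=f,interpolation=2)
    for a,b in segs:
        q=(proj(cam,W(p,[a,b]))+.5-[x0,y0])*f-.5
        cv2.line(o,tuple(map(int,q[0])),tuple(map(int,q[1])),col,1,cv2.LINE_AA)
    return o
E
python3 - <<'E'
from h import *
T=lambda u,v:("top",u,v)
t2=lambda x,y:(x/5+275,y/5+130); s3=lambda x,y:(x/5+305,y/5+205); t1=lambda x,y:(x/6+160,y/6+255)
eo=[("top",(0,79,64),t2(47,388)),("top",(140,79,64),t2(95,75)),("top",(159,-200,102),t2(785,78)),("top",(159,-79,102),t2(483,42)),
("scene",(0,79,64),s3(62,145)),("scene",(0,-79,64),s3(190,310)),("scene",(159,-200,102),s3(660,305)),("scene",(159,-79,102),s3(515,165)),("scene",(0,-200,0),s3(300,590)),("scene",(0,79,0),s3(62,255)),("scene",(159,-200,0),s3(625,500))]
pe,r=fit(eo,(600,0,0)); print(pe,np.degrees(pe[2]));print(r.round(1).tolist())
co=[("top",(90,0,14),t1(385,120)),("top",(-4,80,37),t1(50,303)),("top",(-4,-80,37),t1(510,448)),("top",(-39,0,35),t1(252,475)),("top",(23,-68,14),t1(503,360)),("top",(90,65,14),t1(205,65)),("top",(90,-65,14),t1(563,180))]
pc,r=fit(co,(400,200,0)); print(pc,np.degrees(pc[2]));print(r.round(1).tolist())
# panel
for cam,pts in(("top",[t2(478,228),t2(748,258),t2(697,487),t2(443,455)]),("scene",[s3(372,210),s3(495,340),s3(310,497),s3(203,355)])):
    ax=np.array([34.4,-139.5,66.4]);u=np.array([C,0,S])
    q=[ax+u*a+np.array([0,b,0]) for a,b in((62,56),(62,-56),(-42,-56),(-42,56))]
    print(cam,(proj(cam,W(pe,q))-np.array(pts)).round(1).tolist())
np.save("pe.npy",pe);np.save("pc.npy",pc)
t=cv2.imread("pics/top0.png");s=cv2.imread("pics/scene0.png")
A=draw("top",t,CAS,pc,(160,270,255,345),4);B=draw("scene",s,CAS,pc,(190,270,210,275),5)
Cc=draw("top",t,EXT,pe,(275,435,130,240),3);D=draw("scene",s,EXT,pe,(305,445,205,325),3)
o=np.zeros((720,960,3),np.uint8)
for im,(x,y) in((A,(0,0)),(B,(480,0)),(Cc,(0,362)),(D,(500,362))): h,w=im.shape[:2];h=min(h,720-y); o[y:y+h,x:x+w]=im[:h]
cv2.imwrite("pics/ov.png",o[:, :920] if 0 else cv2.resize(o,(800,600),interpolation=cv2.INTER_AREA))
E
```

```text
[ 6.19861253e+02 -1.27885253e+01 -1.20359853e-01] -6.896111611717259
[[-1.2, 0.6], [-0.7, -3.1], [1.7, -1.0], [1.1, -1.8], [-1.7, -1.4], [-1.2, 0.3], [0.3, 1.0], [-1.1, 0.0], [-0.1, 1.3], [-1.3, -1.8], [1.1, 0.4]]
[ 4.11329819e+02  2.14329604e+02 -2.85046228e-01] -16.331945837494903
[[-0.2, -0.6], [0.9, 0.6], [-0.6, 0.4], [-0.8, 0.7], [0.9, 0.3], [0.3, -0.7], [-0.2, -1.3]]
top [[-0.3, -2.7], [2.7, -1.1], [2.5, 1.0], [-1.1, 0.0]]
scene [[-0.8, -1.2], [0.6, 0.9], [-2.1, 2.9], [-3.2, 0.4]]
```

View pics/ov.png

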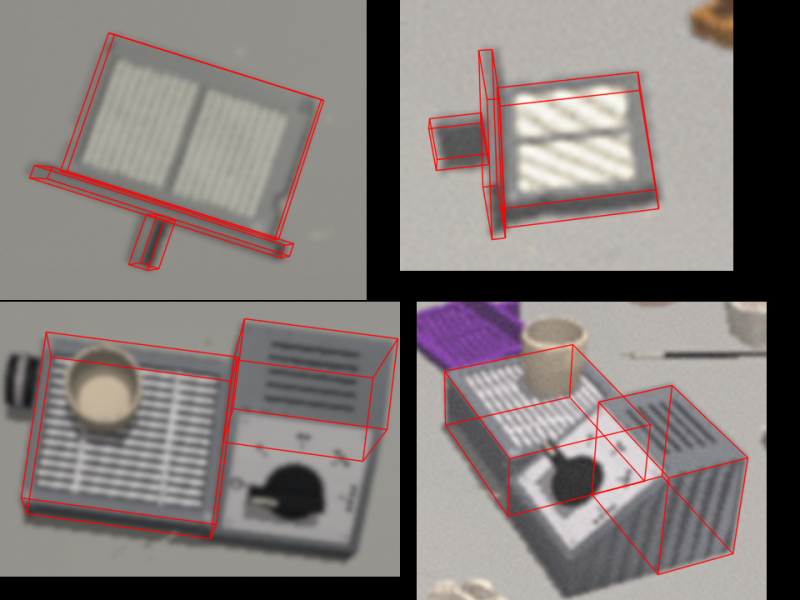

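```bash
cat >> h.py <<'E'
def icp(ims,segs,p,rng=4,it=12,verbose=True):
    g={c:cv2.GaussianBlur(cv2.cvtColor(i,cv2.COLOR_BGR2GRAY).astype(np.float32),(0,0),.8) for c,i in ims.items()}
    offs=np.arange(-rng,rng+.01,.25)
    for k in range(it):
        ob=[]
        for si,(cam,a,b) in enumerate(segs):
            a,b=np.array(a,float),np.array(b,float)
            for s in np.linspace(.08,.92,25):
                l=a+s*(b-a); q=proj(cam,W(p,l))[0]; d=proj(cam,W(p,b))[0]-proj(cam,W(p,a))[0]; n=np.array([-d[1],d[0]])/np.hypot(*d)
                pts=(q+offs[:,None]*n).astype(np.float32)
                v=cv2.remap(g[cam],pts[:,0].reshape(1,-1),pts[:,1].reshape(1,-1),1)[0]
                gr=np.abs(np.gradient(v,.25))*np.exp(-(offs/rng)**2); j=gr.argmax()
                if gr[j]>4: ob.append((si,cam,l,n,n@(q+offs[j]*n)))
        f=lambda p:np.array([n@proj(c,W(p,l))[0]-m for _,c,l,n,m in ob])
        p=least_squares(f,p,loss='soft_l1',f_scale=.5).x
    if verbose:
        r=f(p)
        for si in range(len(segs)):
            e=[r[i] for i in range(len(ob)) if ob[i][0]==si]; print(si,segs[si],len(e),np.round(np.median(e),2) if e else '')
    return p
_ax=np.array([34.4,-139.5,66.4]);_u=np.array([C,0,S]);P4=[_ax+_u*a+np.array([0,b,0]) for a,b in((62,56),(62,-56),(-42,-56),(-42,56))]
SE=[]
for _c in("top","scene"):
    SE+=[(_c,(0,79,64),(0,-79,64)),(_c,(0,79,64),(140,79,64)),(_c,(159,-79,102),(159,-200,102)),(_c,(85,-200,102),(159,-200,102))]
    SE+=[(_c,P4[i],P4[(i+1)%4]) for i in range(4)]
SC=[("top",(90,65,14),(90,-65,14)),("top",(30,-70,14),(85,-70,14)),("top",(0,80,37),(0,-80,37)),("top",(-8,80,37),(-8,10,37)),
("scene",(90,-65,14),(90,65,14)),("scene",(30,-70,0),(85,-70,0)),("scene",(30,70,14),(85,70,14)),("scene",(-8,-80,37),(-8,80,37))]
E
python3 - <<'E'
from h import *
I={c:cv2.imread(f"pics/{c}0.png") for c in("top","scene")}
pe,pc=np.load("pe.npy"),np.load("pc.npy")
for S_,p in((SE,pe),(SC,pc)):
    for cams in(("top",),("scene",),("top","scene")):
        q=icp(I,[s for s in S_ if s[0] in cams],p,verbose=len(cams)==2); print(cams,q[:2].round(1),np.degrees(q[2]).round(2))
    np.save("pe.npy" if S_ is SE else "pc.npy",q)
E
```

```text
('top',) [616.9 -12.6] -6.11
('scene',) [620.9 -10.4] -6.72
0 ('top', (0, 79, 64), (0, -79, 64)) 25 -0.27
1 ('top', (0, 79, 64), (140, 79, 64)) 24 0.23
2 ('top', (159, -79, 102), (159, -200, 102)) 25 -0.99
3 ('top', (85, -200, 102), (159, -200, 102)) 25 0.24
4 ('top', array([ 85.18742675, -83.5       , 101.96173905]), array([  85.18742675, -195.5       ,  101.96173905])) 25 -0.75
5 ('top', array([  85.18742675, -195.5       ,  101.96173905]), array([-4.38586014e-03, -1.95500000e+02,  4.23097897e+01])) 25 -1.23
6 ('top', array([-4.38586014e-03, -1.95500000e+02,  4.23097897e+01]), array([-4.38586014e-03, -8.35000000e+01,  4.23097897e+01])) 25 -0.51
7 ('top', array([-4.38586014e-03, -8.35000000e+01,  4.23097897e+01]), array([ 85.18742675, -83.5       , 101.96173905])) 25 -0.77
8 ('scene', (0, 79, 64), (0, -79, 64)) 25 0.49
9 ('scene', (0, 79, 64), (140, 79, 64)) 25 0.24
10 ('scene', (159, -79, 102), (159, -200, 102)) 25 0.26
11 ('scene', (85, -200, 102), (159, -200, 102)) 25 -0.01
12 ('scene', array([ 85.18742675, -83.5       , 101.96173905]), array([  85.18742675, -195.5       ,  101.9
[... 248 characters left out ...]
03, -8.35000000e+01,  4.23097897e+01])) 25 -2.01
15 ('scene', array([-4.38586014e-03, -8.35000000e+01,  4.23097897e+01]), array([ 85.18742675, -83.5       , 101.96173905])) 25 -1.26
('top', 'scene') [618.7 -11.3] -6.31
('top',) [412.8 212.3] -15.06
('scene',) [414.6 214.6] -16.12
0 ('top', (90, 65, 14), (90, -65, 14)) 16 0.21
1 ('top', (30, -70, 14), (85, -70, 14)) 25 -0.04
2 ('top', (0, 80, 37), (0, -80, 37)) 25 0.7
3 ('top', (-8, 80, 37), (-8, 10, 37)) 25 -1.03
4 ('scene', (90, -65, 14), (90, 65, 14)) 25 0.04
5 ('scene', (30, -70, 0), (85, -70, 0)) 25 0.73
6 ('scene', (30, 70, 14), (85, 70, 14)) 25 -2.27
7 ('scene', (-8, -80, 37), (-8, 80, 37)) 25 -0.21
('top', 'scene') [413.2 212.5] -15.2
```

```bash
cat >> h.py <<'E'
def snap(ctrl,tag,cams=("top","scene")):
    o={}
    for c in cams: o[c]=ctrl.get_image(c)["frame"]; cv2.imwrite(f"pics/{c}_{tag}.png",o[c])
    return o
def st(ctrl): print("t",round(ctrl.current_t(),2),"pos",np.round(ctrl.current_position(),1),"rot",np.round(ctrl.current_ee_rot(),1),"F",np.round(ctrl.current_contact_force(),1),"g",round(ctrl.current_gripper_width(),3))
E
python3 - <<'E'
from h import *
from workcell import ctrl
p=np.array([413,213,np.radians(-15.6)]); g=W(p,(-24,0,0))[0]; yaw=90-15.6
ctrl.set_gripper(.5); ctrl.movep([g[0],g[1],110],[180,0,yaw]); st(ctrl)
ctrl.move_linear([g[0],g[1],11],speed=100); st(ctrl)
ctrl.set_gripper(0); st(ctrl)
I=snap(ctrl,"g")
cv2.imwrite("pics/g.png",np.vstack([cv2.resize(I["top"][245:345,150:280],None,fx=4,fy=3)[:300],cv2.resize(I["scene"][200:280,180:310],None,fx=4,fy=3.7)]))
E
```

```text
t 2.63 pos [390.  220.7 110.4] rot [180.   -0.   74.5] F [ 0.6  0.9 -0.1] g 0.5
t 3.77 pos [390.3 219.7  11.5] rot [180.   -0.   74.4] F [ 0.4 -0.3  0.7] g 0.501
t 4.75 pos [389.9 219.4  11. ] rot [180.    0.   74.4] F [-0.5 -0.5 -0.1] g 0.002
```

View pics/g.png

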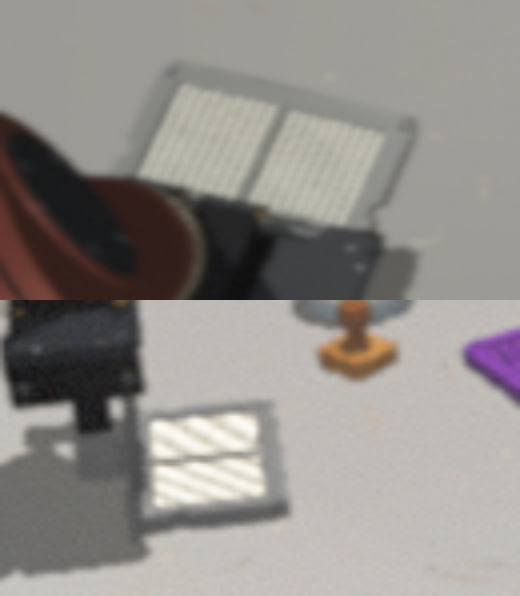

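```bash
python3 - <<'E'
from h import *
s=cv2.imread("pics/scene_g.png")
t=draw("scene",s,CAS,(413,213,np.radians(-15.6)),(185,265,200,270),8)
u=cv2.resize(s[200:270,185:265],None,fx=8,fy=8,interpolation=2)
for q in proj("scene",[[389.9,219.4,11],[389.9,219.4,30]]): cv2.circle(u,tuple(((q-[185,200])*8).astype(int)),4,(0,255,0),1)
cv2.imwrite("pics/g2.png",cv2.resize(np.hstack([t,u]),(800,350),interpolation=3))
E
```

```text
(no output)
```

View pics/g2.png

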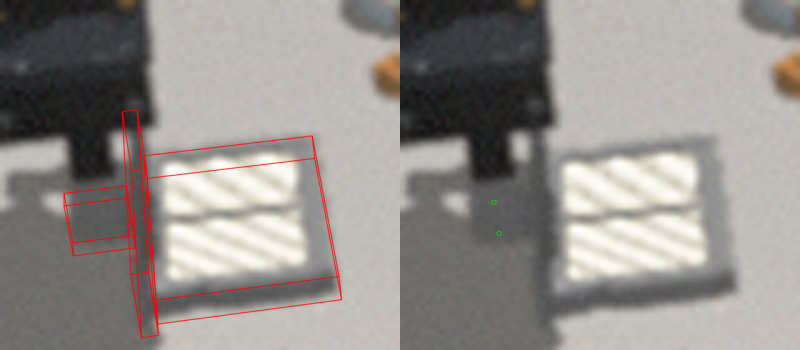

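```bash
python3 - <<'E'
from h import *
for c in("scene","top"):
  for z in(11,30,37,62,81): print(c,z,proj(c,[389.9,219.4,z])[0].round(1))
I={c:cv2.imread(f"pics/{c}_g.png") for c in("top","scene")}
SS=[s for s in SC if s[0]=="scene"]
p0=np.load("pc.npy")
print(icp(I,SS,p0)); 
a=cv2.absdiff(cv2.imread("pics/scene_g.png"),cv2.imread("pics/scene0.png"))
o=np.hstack([cv2.resize(x[215:265,195:265],None,fx=5.7,fy=5.7,interpolation=2) for x in(cv2.imread("pics/scene0.png"),I["scene"])])
cv2.imwrite("pics/g3.png",np.vstack([o,cv2.resize(I["top"][270:370,160:300],(o.shape[1],290),interpolation=2)]))
E
```

```text
scene 11 [204.9 246.7]
scene 30 [203.8 240.4]
scene 37 [203.4 238.1]
scene 62 [201.9 229.6]
scene 81 [200.8 223. ]
top 11 [207.2 326.6]
top 30 [205.1 326.8]
top 37 [204.3 326.9]
top 62 [201.3 327.1]
top 81 [199.  327.3]
0 ('scene', (90, -65, 14), (90, 65, 14)) 20 1.77
1 ('scene', (30, -70, 0), (85, -70, 0)) 21 1.32
2 ('scene', (30, 70, 14), (85, 70, 14)) 25 -1.68
3 ('scene', (-8, -80, 37), (-8, 80, 37)) 25 -0.65
[ 4.14371689e+02  1.96556342e+02 -4.51491272e-02]
```

View pics/g3.png

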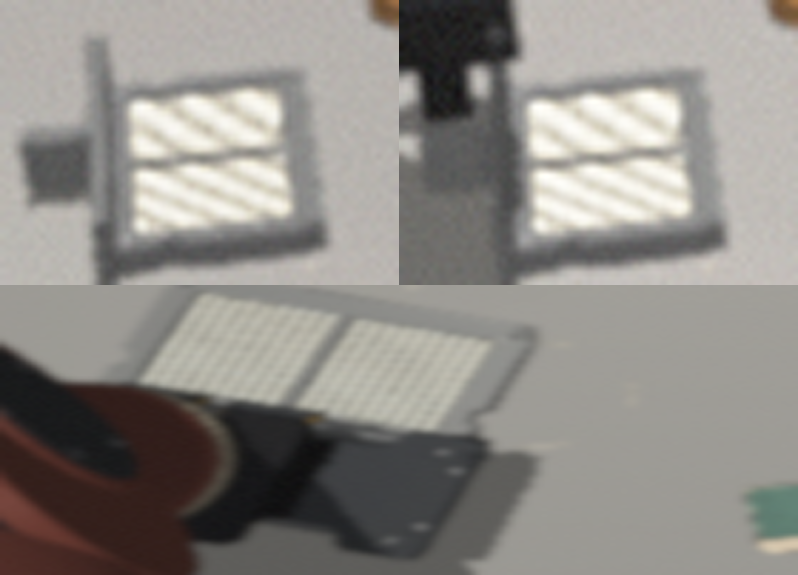

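```bash
python3 - <<'E'
from h import *
p=(389.9,219.4,np.radians(-15.6))
for n,b in(("body",box(-37,37,-95,95,81,130)),("fing",box(-9.5,9.5,-15,15,11,81))):
  print(n,np.array([proj("scene",W(p,a))[0].round(0) for a,_ in b[:4]]).tolist())
s=cv2.imread("pics/scene_g.png")
u=draw("scene",s,box(-37,37,-95,95,81,130)+box(-9.5,9.5,-15,15,11,81),p,(150,290,170,275),5)
cv2.imwrite("pics/g4.png",u)
E
```

```text
body [[185.0, 245.0], [186.0, 207.0], [218.0, 241.0], [215.0, 204.0]]
fing [[201.0, 250.0], [201.0, 244.0], [209.0, 249.0], [209.0, 243.0]]
```

View pics/g4.png

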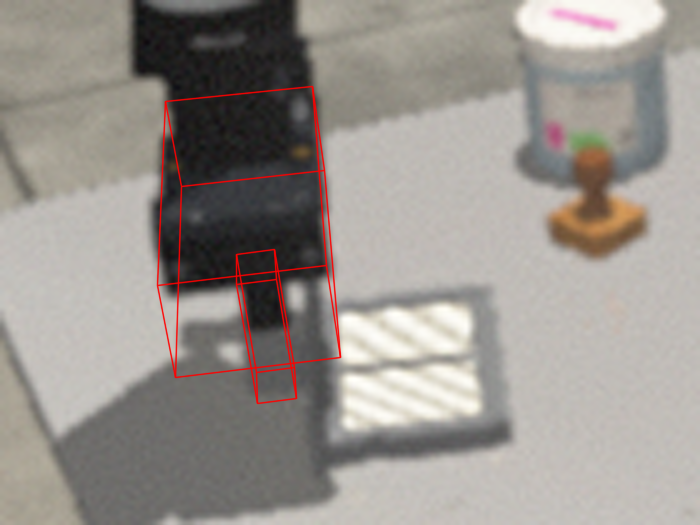

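```bash
python3 - <<'E'
from h import *
p=(238.56,604.6,np.radians(68.5-90))
s=cv2.imread("pics/scene0.png")
u=draw("scene",s,box(-37,37,-95,95,255.6,305)+box(-9.5,9.5,-58,58,185.6,255),p,(50,150,60,160),5)
t=cv2.imread("pics/top_g.png")
p=(389.9,219.4,np.radians(-15.6))
v=draw("top",t,box(-37,37,-95,95,81,130),p,(150,270,250,370),4.17,(0,255,0))
v=cv2.resize(v,(500,500))
np.hstack
cv2.imwrite("pics/g5.png",cv2.resize(np.hstack([u,v]),(800,400)))
from workcell import ctrl; st(ctrl); print(ctrl.current_joints())
E
```

```text
t 4.85 pos [389.9 219.5  11. ] rot [180.    0.   74.4] F [-0.1  0.1 -0.3] g 0.004
[-51.23841973   5.63653192  16.98007358 123.06151315  -2.09713686
  51.56526646  41.37218875]
```

View pics/g5.png

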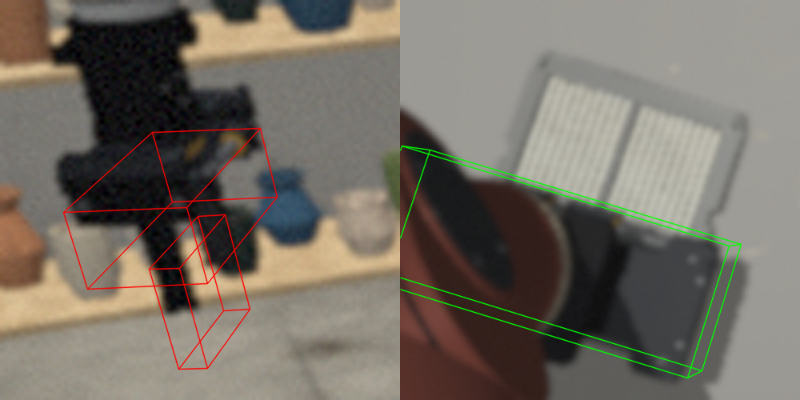

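```bash
python3 - <<'E'
from h import *
from workcell import ctrl
ctrl.set_gripper(.5)
for z in(6,1,-4,-9,-14,-19,-24,-29,-33):
    try: ctrl.move_linear([390,219.4,z],speed=60)
    except ctrl.PlanningError as e: print(z,e); break
    F=ctrl.current_contact_force()
    if abs(F[2])>6: print("contact",z,F); break
st(ctrl)
I=snap(ctrl,"h")
cv2.imwrite("pics/h.png",cv2.resize(I["scene"][190:270,170:280],None,fx=6,fy=6,interpolation=2))
E
```

```text
t 8.07 pos [389.8 219.2 -33.2] rot [-180.     0.    74.4] F [0.5 0.2 0.4] g 0.499
```

View pics/h.png

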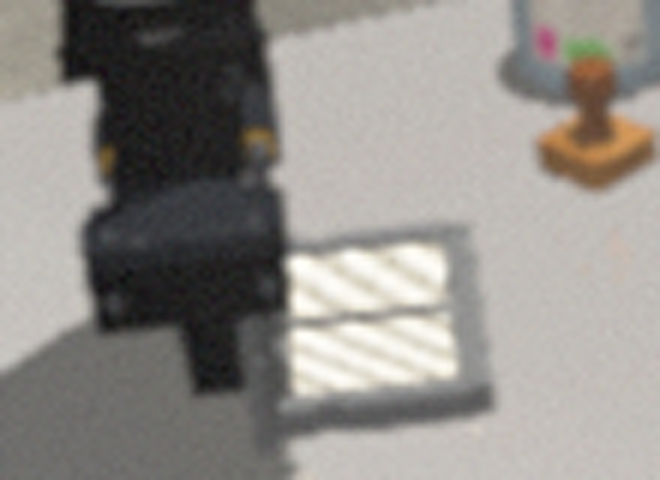

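```bash
python3 - <<'E'
from h import *
from workcell import ctrl
print(proj("scene",W((389.8,219.2,np.radians(-15.6)),(0,-36,11))))
ctrl.set_gripper(0); st(ctrl)
if ctrl.current_gripper_width()>.08:
    pe=np.array([618.5,-11.4,np.radians(-6.3)])
    g=W(pe,(-24-112,0,0))[0]
    ctrl.move_linear([g[0],g[1],-33],[180,0,90-6.3],speed=90); st(ctrl)
    I=snap(ctrl,"pre")
    p=W(pe,(-112,0,0))[0]; p[2]=pe[2]
    A=draw("top",I["top"],CAS,p,(230,440,130,330),2.8); B=draw("scene",I["scene"],EXT,pe,(250,430,190,330),2.8); 
    B=draw("scene",I["scene"],CAS+EXT,p,(250,430,190,330),2.8) if 0 else B
    h=max(A.shape[0],B.shape[0]); o=np.zeros((h,A.shape[1]+B.shape[1],3),np.uint8); o[:A.shape[0],:A.shape[1]]=A;o[:B.shape[0],A.shape[1]:]=B
    cv2.imwrite("pics/pre.png",cv2.resize(o,None,fx=.72,fy=.72)); print(o.shape)
E
```

```text
[[205.13976355 254.44095732]]
t 8.83 pos [390.  219.5 -32.9] rot [180.   -0.   74.4] F [-0.4  0.   0.4] g 0.132
t 11.6 pos [483.2   3.7 -33. ] rot [-180.    -0.    83.7] F [-2.6  3.9  5.3] g 0.133
(560, 1092, 3)
```

View pics/pre.png

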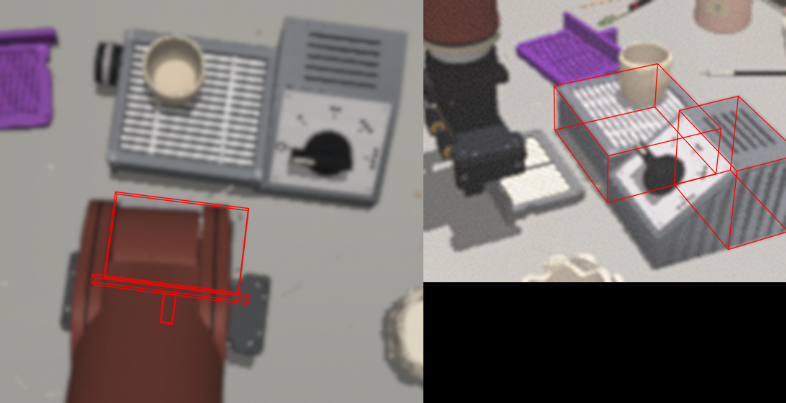

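```bash
python3 - <<'E'
from h import *
I={"scene":cv2.imread("pics/scene_pre.png")}
pe=np.array([618.5,-11.4,np.radians(-6.3)]);p=W(pe,(-112,0,0))[0]; p[2]=pe[2]
segs=[("scene",(90,-65,0),(90,65,0)),("scene",(90,-65,14),(90,65,14)),("scene",(12,-70,0),(85,-70,0)),("scene",(12,-70,14),(18,-70,14)),("scene",(28,-70,14),(85,-70,14)),("scene",(30,70,14),(85,70,14)),("scene",(0,-80,2),(0,-80,35))]
print(p); q=icp(I,segs,p); print(q,np.degrees(q[2]))
b=draw("scene",I["scene"],CAS,p,(250,330,215,300),5); c=draw("scene",I["scene"],CAS,q,(250,330,215,300),5,(0,255,0))
cv2.imwrite("pics/pre2.png",np.hstack([b,c]))
E
```

```text
[ 5.07176373e+02  8.90242842e-01 -1.09955743e-01]
0 ('scene', (90, -65, 0), (90, 65, 0)) 25 2.07
1 ('scene', (90, -65, 14), (90, 65, 14)) 25 -0.4
2 ('scene', (12, -70, 0), (85, -70, 0)) 25 -1.44
3 ('scene', (12, -70, 14), (18, -70, 14)) 25 0.79
4 ('scene', (28, -70, 14), (85, -70, 14)) 25 0.57
5 ('scene', (30, 70, 14), (85, 70, 14)) 17 -0.44
6 ('scene', (0, -80, 2), (0, -80, 35)) 21 0.02
[ 5.07500404e+02  7.74316761e+00 -7.86895010e-02] -4.508576301357405
```

View pics/pre2.png

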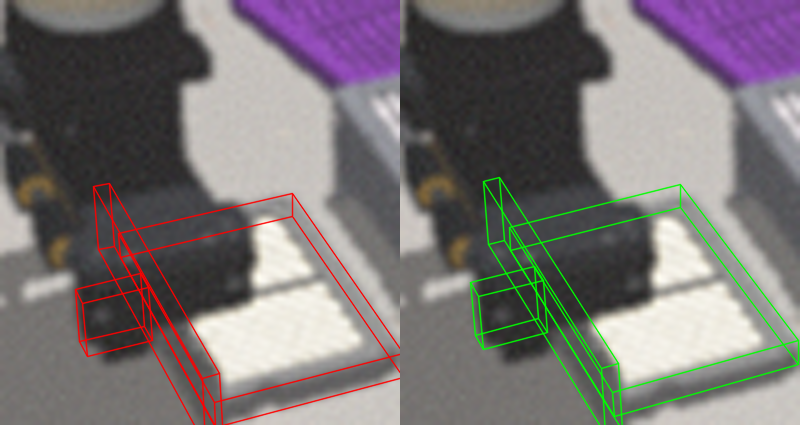

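```bash
cat > ins.py <<'E'
from h import *
from workcell import ctrl
import sys
pe=np.array([618.5,-11.4,np.radians(-6.3)]); c,s=np.cos(pe[2]),np.sin(pe[2])
def go(x0,x1,step,dy=0,dyaw=0,fmax=30,speed=60,k=0.08):
    for x in np.arange(x0,x1+.01,step):
        g=W(pe,(-24+x,dy,0))[0]
        ctrl.move_linear([g[0],g[1],-33],[180,0,90-6.3+dyaw],speed=speed)
        F=ctrl.current_contact_force();M=ctrl.current_torque(); fx,fy=c*F[0]+s*F[1],-s*F[0]+c*F[1]
        P=ctrl.current_position(); d=P-np.array([pe[0],pe[1],0]); ex=c*d[0]+s*d[1]+24; ey=-s*d[0]+c*d[1]
        print(f"{x:.0f} act {ex:.1f} {ey:.1f} F {fx:.1f} {fy:.1f} {F[2]:.1f} Mz {M[2]:.2f} dy {dy:.1f} g {ctrl.current_gripper_width():.3f}")
        if abs(fx)>fmax or abs(fy)>fmax: print("stop"); break
        if abs(fy)>5: dy+=np.clip(k*fy,-1,1)
    return dy
E
python3 - <<'E'
from ins import *
go(-106,-60,5); st(ctrl)
E
```

```text
-106 act -106.6 -0.5 F -4.0 1.1 6.1 Mz 0.07 dy 0.0 g 0.132
-101 act -101.8 -0.7 F -4.7 0.5 4.5 Mz 0.04 dy 0.0 g 0.134
-96 act -96.3 -0.8 F -3.2 -0.9 1.2 Mz 0.04 dy 0.0 g 0.135
-91 act -90.9 -0.5 F 0.9 -1.0 -2.4 Mz -0.01 dy 0.0 g 0.138
-86 act -85.7 -0.2 F -0.5 0.5 -2.8 Mz -0.02 dy 0.0 g 0.138
-81 act -80.7 -0.1 F 0.0 0.2 -3.2 Mz 0.04 dy 0.0 g 0.137
-76 act -75.7 -0.1 F 0.0 0.1 -2.2 Mz -0.07 dy 0.0 g 0.134
-71 act -70.6 -0.1 F -0.2 -0.8 -2.5 Mz 0.01 dy 0.0 g 0.137
-66 act -65.5 -0.0 F 0.1 -1.1 -3.1 Mz -0.02 dy 0.0 g 0.131
-61 act -60.8 0.3 F -1.2 1.1 -2.3 Mz 0.13 dy 0.0 g 0.136
t 14.2 pos [534.3  -1.8 -33.1] rot [180.   -0.   83.7] F [-1.1  1.2 -2.3] g 0.136
```

```bash
python3 - <<'E'
from ins import *
I=snap(ctrl,"i1")
p=W(pe,(-61,0,0))[0]; p[2]=pe[2]
A=cv2.resize(I["scene"][190:310,260:400],None,fx=5,fy=5,interpolation=2)
cv2.imwrite("pics/i1.png",A)
cv2.imwrite("pics/i1t.png",cv2.resize(I["top"][120:320,240:440],None,fx=3,fy=3,interpolation=2))
E
```

```text
(no output)
```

View pics/i1.png

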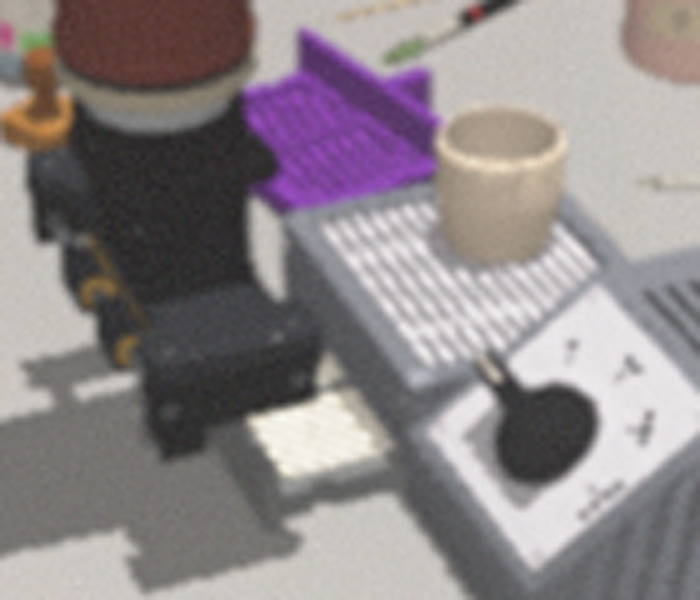

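View pics/i1t.png

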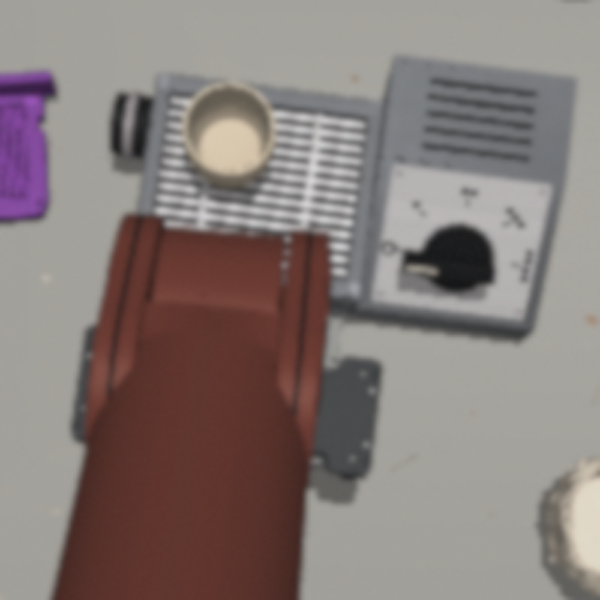

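```bash
python3 - <<'E'
from ins import *
dy=go(-56,-6,5); st(ctrl)
E
```

```text
-56 act -56.3 -0.1 F -1.5 1.0 -2.4 Mz 0.06 dy 0.0 g 0.136
-51 act -50.5 -0.2 F 1.2 1.1 -4.9 Mz -0.03 dy 0.0 g 0.136
-46 act -45.0 -0.1 F 1.3 0.0 -3.5 Mz 0.02 dy 0.0 g 0.133
-41 act -40.1 -0.1 F 2.0 0.1 -3.3 Mz 0.08 dy 0.0 g 0.134
-36 act -35.1 -0.0 F 1.2 1.1 -3.8 Mz 0.09 dy 0.0 g 0.133
-31 act -30.2 -0.0 F 2.0 1.2 -3.5 Mz 0.02 dy 0.0 g 0.138
-26 act -25.3 0.0 F 3.2 0.7 -3.9 Mz 0.06 dy 0.0 g 0.137
-21 act -20.3 0.0 F 2.2 0.0 -3.4 Mz -0.01 dy 0.0 g 0.128
-16 act -15.3 -0.0 F 1.8 0.8 -3.4 Mz 0.08 dy 0.0 g 0.137
-11 act -10.4 -0.0 F 1.6 -0.1 -3.0 Mz 0.10 dy 0.0 g 0.131
-6 act -5.5 -0.2 F 1.2 -0.5 -3.3 Mz -0.00 dy 0.0 g 0.138
t 17.05 pos [589.1  -8.4 -33. ] rot [180.    0.   83.7] F [ 1.2 -0.7 -3.3] g 0.138
```

```bash
python3 - <<'E'
from ins import *
dy=go(-4,10,1.5,fmax=22,speed=40); st(ctrl)
I=snap(ctrl,"i2")
cv2.imwrite("pics/i2.png",cv2.resize(I["scene"][190:310,260:400],None,fx=5,fy=5,interpolation=2))
E
```

```text
-4 act -2.6 -0.2 F 6.8 0.1 -4.2 Mz 0.20 dy 0.0 g 0.136
-2 act -1.1 -0.1 F 6.5 -0.9 -5.0 Mz 0.08 dy 0.0 g 0.135
-1 act -0.5 0.0 F 4.1 -0.6 -2.9 Mz -0.03 dy 0.0 g 0.134
0 act 0.0 0.1 F 0.2 0.1 -2.1 Mz -0.00 dy 0.0 g 0.134
2 act 0.5 0.2 F -5.3 -0.2 1.9 Mz -0.17 dy 0.0 g 0.137
4 act 0.6 0.3 F -11.4 0.9 9.7 Mz -0.26 dy 0.0 g 0.135
5 act 0.6 0.3 F -17.7 -0.3 15.5 Mz -0.26 dy 0.0 g 0.139
6 act 0.6 0.3 F -24.1 0.2 21.4 Mz -0.23 dy 0.0 g 0.133
stop
t 19.05 pos [595.3  -8.5 -33.4] rot [-1.794e+02 -1.000e-01  8.370e+01] F [-23.9   2.8  21.4] g 0.133
```

View pics/i2.png

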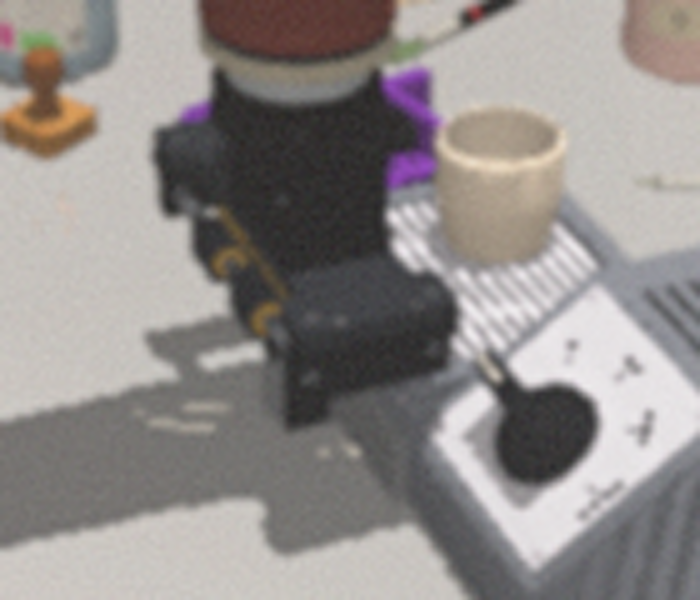

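```bash
cat > sel.py <<'E'
from ins import *
from scipy.spatial.transform import Rotation as Ro
RE=Ro.from_euler('z',pe[2]).as_matrix()
n=np.array([-S,0,C]);u=np.array([C,0,S]);AX=np.array([34.4,-139.5,66.4])
def orient(th,sign=1):  # th deg of clockwise turn
    x=sign*u; z=-n; R0=np.c_[x,np.cross(z,x),z]
    return Ro.from_matrix(RE@R0@Ro.from_euler('z',th,degrees=True).as_matrix()).as_euler('xyz',degrees=True)
def wp(h,a=0,b=0): # world point h above panel on axis, a up-slope, b left
    return W(pe,AX+n*h+u*a+np.array([0,b,0]))[0]
E
python3 - <<'E'
from sel import *
g=W(pe,(-24+.3,0,0))[0]
ctrl.move_linear([g[0],g[1],-33],speed=60); ctrl.set_gripper(.45)
ctrl.move_linear([g[0],g[1],95],speed=150); st(ctrl)
I=snap(ctrl,"r")
cv2.imwrite("pics/r.png",cv2.resize(I["scene"][190:310,260:400],None,fx=5,fy=5,interpolation=2))
for sg in(1,-1):
    for th in(0,45,90,140):
        q=ctrl.inverse_kinematics(wp(80)-[12,0,40],orient(th,sg)); print(sg,th,None if q is None else np.round(q,0))
E
```

```text
t 21.18 pos [594.3  -8.8  94. ] rot [-179.9    0.    83.7] F [-1.  -0.6 -0.1] g 0.452
1 0 [-12.  -6.  24. 133.  -4.  18.   9.]
1 45 [ -5.  -5.  17. 132.  -7.  18. -33.]
1 90 [ 87.  -3. -71. 129. -26.  19. -59.]
1 140 [  87.   -3.  -71.  129.  -26.   19. -109.]
-1 0 [  87.   -3.  -71.  129.  -26.   19. -149.]
-1 45 [-33.  -9.  44. 133.   8.  19. 134.]
-1 90 [-27.  -8.  38. 133.   4.  18.  93.]
-1 140 [-17.  -6.  28. 133.  -2.  18.  48.]
```

View pics/r.png

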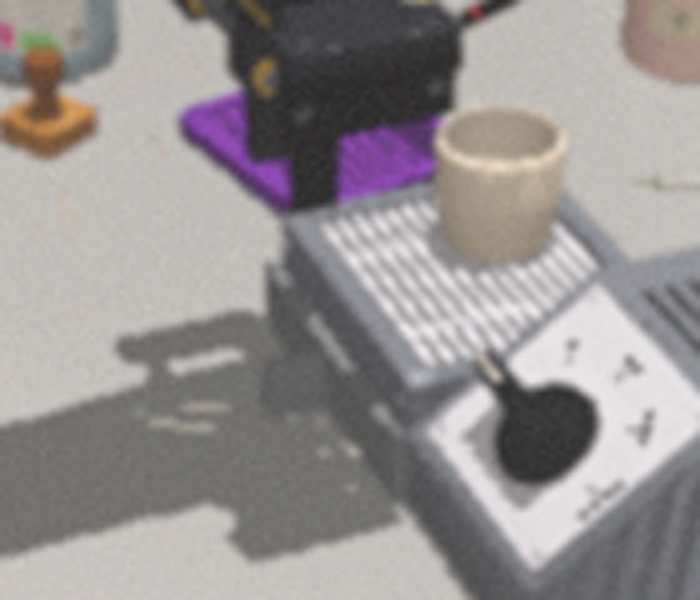

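```bash
python3 - <<'E'
from sel import *
P=wp(80)-[12,0,40]; o=orient(0)
c=ctrl.current_position(); ctrl.move_linear([c[0]-40,c[1]-40,130],speed=200)
ctrl.movep(P,o); st(ctrl); print(P,o,np.round(ctrl.current_joints(),0))
I=snap(ctrl,"hov")
# tool boxes in tool frame for the two hypotheses
T=Ro.from_euler('xyz',ctrl.current_ee_rot(),degrees=True).as_matrix(); p=ctrl.current_position()
segs=box(-21-14,-19.6,-9.5,9.5,-70,0)+box(19.6,35,-9.5,9.5,-70,0)+box(-95,95,-37,37,-130,-70)
out=[]
for off in(-44*T[:,2],np.array([0,0,44])):
    L=[(T@np.array(a)+p+off,T@np.array(b)+p+off) for a,b in segs]
    out.append([draw(c,I[c],L,(0,0,0),r,3) for c,r in(("top",(330,460,130,230)),("scene",(290,420,150,250)))])
cv2.imwrite("pics/hov.png",np.vstack([np.hstack(x) for x in out]))
E
```

```text
t 23.01 pos [ 580.3 -148.3   91.9] rot [179.9 -35.   -6.1] F [-0.1  0.8  0.9] g 0.45
[ 579.77531385 -148.79713238   91.93216354] [180.  -35.   -6.3] [-11.  -6.  23. 132.  -4.  18.  10.]
```

View pics/hov.png

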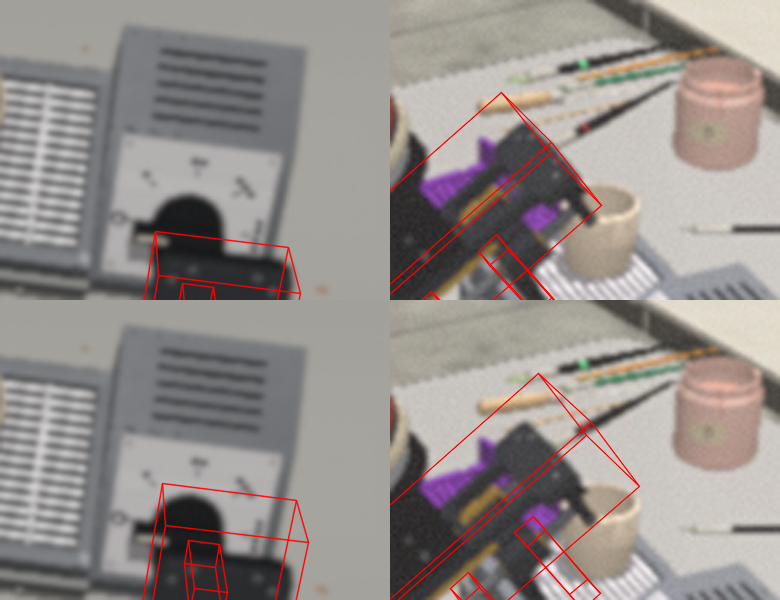

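```bash
python3 - <<'E'
from sel import *
I={c:cv2.imread(f"pics/{c}_hov.png") for c in("top","scene")}
T=Ro.from_euler('xyz',[180,-35,-6.2],degrees=True).as_matrix(); p=np.array([580.3,-148.3,91.9])
segs=box(-35,-19.6,-9.5,9.5,-70,0)+box(19.6,35,-9.5,9.5,-70,0)
off=-44*T[:,2]
L=[(T@np.array(a)+p+off,T@np.array(b)+p+off) for a,b in segs]
print(p+off)
A=draw("scene",I["scene"],L,(0,0,0),(310,450,180,300),5)
cv2.imwrite("pics/hov2.png",A)
E
```

```text
[ 555.21025105 -145.57438103  127.94268995]
```

View pics/hov2.png

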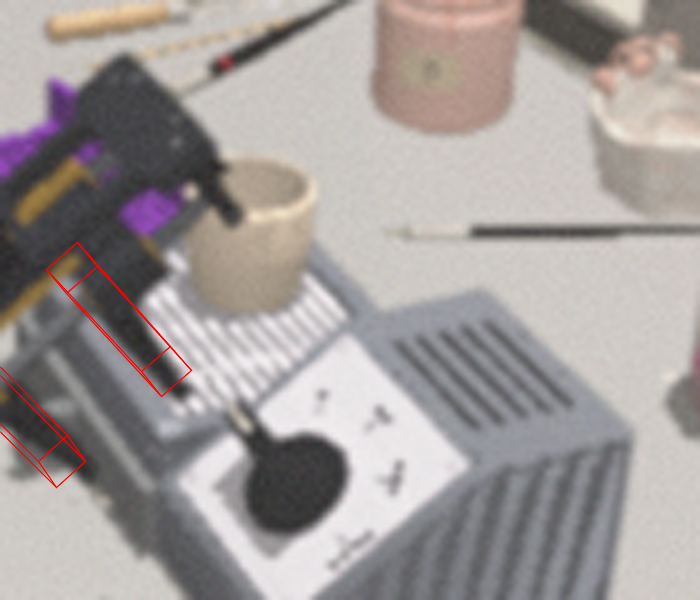

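```bash
python3 - <<'E'
from sel import *
a=np.radians(np.arange(0,361,15))
def ring(h,r): P=[AX+n*h+u*r*np.sin(t)+np.array([0,r*np.cos(t),0]) for t in a]; return list(zip(P[:-1],P[1:]))
def poly(h):
    v=[(-24,-6.5),(26,-6.5),(26,-4.5),(37,-4.5),(37,4.5),(26,4.5),(26,6.5),(-24,6.5),(-24,-6.5)]
    P=[AX+n*h+np.array([0,b,0])+u*w for b,w in v]; return list(zip(P[:-1],P[1:]))
pan=[(P4[i],P4[(i+1)%4]) for i in range(4)]
I={c:cv2.imread(f"pics/{c}0.png") for c in("top","scene")}
A=draw("top",I["top"],ring(8,25)+poly(30)+pan,pe,(358,433,165,240),5.3)
B=draw("scene",I["scene"],ring(8,25)+poly(30)+pan,pe,(340,415,240,315),5.3)
cv2.imwrite("pics/k.png",np.hstack([A,B]))
E
```

```text
(no output)
```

View pics/k.png

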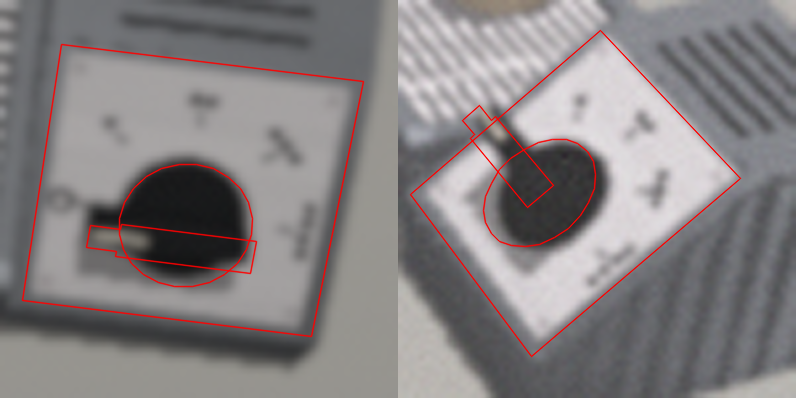

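```bash
python3 - <<'E'
from sel import *
o=orient(0); k=42
ctrl.move_linear(wp(50-k,2.5),o,speed=80)
for h in(38,32,26,20,14):
    ctrl.move_linear(wp(h-k,2.5),o,speed=60)
    F=ctrl.current_contact_force()
    if np.linalg.norm(F)>8: print("contact",h,F); break
st(ctrl)
I=snap(ctrl,"d")
cv2.imwrite("pics/d.png",np.hstack([cv2.resize(I["scene"][200:300,320:420],(400,400),interpolation=2),cv2.resize(I["top"][140:240,345:445],(400,400),interpolation=2)]))
E
```

```text
t 25.33 pos [ 655.1 -155.9   44.8] rot [-180.   -35.    -6.3] F [0.  0.9 0.4] g 0.454
```

View pics/d.png

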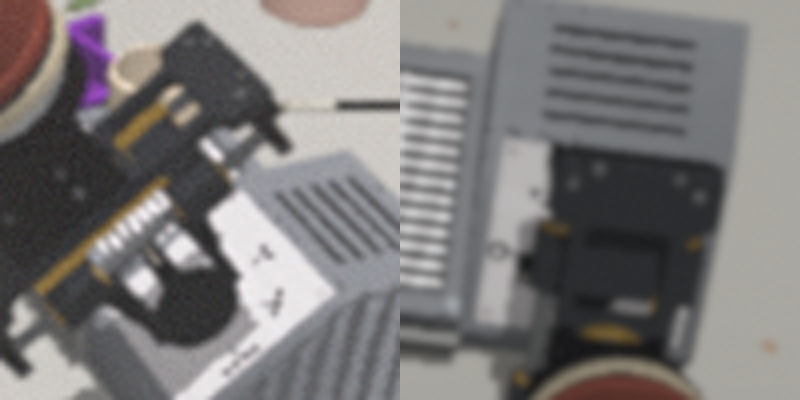

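```bash
python3 - <<'E'
from sel import *
k=42; ctrl.set_gripper(0); st(ctrl); print(np.round(ctrl.current_torque(),2))
if .1<ctrl.current_gripper_width()<.2:
    F=RE.T@ctrl.current_contact_force(); print("u,y,n force",F@u,F[1],F@n)
    for th in(15,30,45,60):
        ctrl.movep(wp(14-k,2.5),orient(th)); F=RE.T@ctrl.current_contact_force()
        print(th,np.round([F@u,F[1],F@n],1),np.round(ctrl.current_torque(),2),round(ctrl.current_gripper_width(),3),round(ctrl.current_t(),2),np.round(ctrl.current_joints(),0))
        if np.linalg.norm(F)>35: print("stop");break
E
```

```text
t 26.02 pos [ 654.8 -155.7   44.5] rot [-180.   -34.9   -6.3] F [-4.8  0.2  2.8] g 0.147
[0.06 1.33 0.04]
u,y,n force -2.3041312785959986 -0.3286845285038581 5.09023835950354
15 [-4.  -0.4  6.7] [-0.01  1.51  0.09] 0.146 26.34 [-11.   9.  24. 126. -32.  13.  20.]
30 [-4.1  0.7  8.1] [ 0.14  1.63 -0.08] 0.149 26.67 [-15.   9.  28. 126. -35.  13.   7.]
45 [-4.6  0.7  8.6] [0.22 1.73 0.01] 0.149 26.99 [-18.  10.  32. 126. -37.  13.  -6.]
60 [-6.1  2.  10.1] [0.22 1.82 0.2 ] 0.146 27.32 [-21.  10.  35. 126. -40.  14. -18.]
```

```bash
python3 - <<'E'
from sel import *
k=42
for th in(75,90,105,120,130,135):
    ctrl.movep(wp(14-k,2.5),orient(th)); F=RE.T@ctrl.current_contact_force()
    R=Ro.from_euler('xyz',ctrl.current_ee_rot(),degrees=True).as_matrix(); R0=Ro.from_euler('xyz',orient(0),degrees=True).as_matrix()
    print(th,"act",np.degrees(Ro.from_matrix(R0.T@R).as_rotvec()).round(1),np.round([F@u,F[1],F@n],1),np.round(ctrl.current_torque(),2),round(ctrl.current_gripper_width(),3),round(ctrl.current_t(),2),np.round(ctrl.current_joints(),0))
    if np.linalg.norm(F)>35: print("stop");break
I=snap(ctrl,"e")
cv2.imwrite("pics/e.png",np.hstack([cv2.resize(I["scene"][200:300,320:420],(400,400),interpolation=2),cv2.resize(I["top"][140:240,345:445],(400,400),interpolation=2)]))
E
```

```text
75 act [-0.  -0.2 75.1] [-5.8  2.4 11.9] [0.46 1.89 0.05] 0.15 27.64 [-24.  10.  39. 126. -43.  14. -31.]
90 act [-0.  -0.2 90. ] [-6.6  1.5 13.2] [0.48 1.95 0.22] 0.148 27.97 [-28.  11.  42. 126. -45.  15. -43.]
105 act [ -0.   -0.2 105. ] [-4.8  3.4 14.7] [0.53 1.9  0.39] 0.148 28.29 [-31.  11.  46. 127. -48.  15. -56.]
120 act [ -0.   -0.2 120. ] [-6.4  3.7 14. ] [0.78 1.88 0.29] 0.145 28.62 [-34.  12.  49. 127. -51.  16. -68.]
130 act [-1.0e-01 -2.0e-01  1.3e+02] [-5.6  4.  15.1] [0.84 1.91 0.36] 0.147 28.88 [-36.  12.  52. 127. -53.  17. -77.]
135 act [-1.00e-01 -2.00e-01  1.35e+02] [-5.7  5.3 15.8] [0.86 1.83 0.43] 0.149 29.13 [-37.  13.  53. 127. -54.  17. -81.]
```

View pics/e.png

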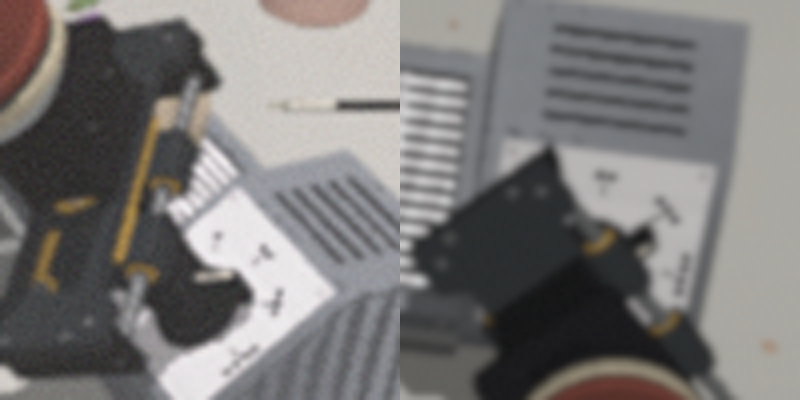

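```bash
python3 - <<'E'
from sel import *
ctrl.set_gripper(.45); st(ctrl)
o=orient(135); ctrl.move_linear(wp(90-42,2.5),o,speed=100)
ctrl.move_linear(wp(90-42,2.5)+[-170,-30,90],o,speed=200); st(ctrl)
I=snap(ctrl,"f")
cv2.imwrite("pics/f.png",np.hstack([cv2.resize(I["scene"][190:310,300:440],(466,400),interpolation=2),cv2.resize(I["top"][130:250,340:440],(333,400),interpolation=2)]))
E
```

```text
t 30.0 pos [ 655.4 -155.8   44.9] rot [-153.7   23.9 -135.6] F [-0.1  0.4  0.4] g 0.45Traceback (most recent call last):
  File "<stdin>", line 4, in <module>
workcell.PlanningError: the arm cannot follow that straight line within its joint ranges
```

```bash
python3 - <<'E'
from sel import *
st(ctrl)
p=ctrl.current_position()
for d in([0,0,120],[0,0,80],[-30,0,50]):
    try: ctrl.move_linear(p+d,speed=150); break
    except ctrl.PlanningError as e: print(d,e)
st(ctrl)
try: ctrl.movep([480,-200,200],[180,0,30])
except ctrl.PlanningError as e: print(e)
st(ctrl)
I=snap(ctrl,"f")
cv2.imwrite("pics/f.png",np.hstack([cv2.resize(I["scene"][190:310,300:440],(466,400),interpolation=2),cv2.resize(I["top"][130:250,340:440],(333,400),interpolation=2)]))
E
```

```text
t 32.35 pos [ 612. -151.  107.] rot [-153.7   23.9 -135.6] F [1.  0.5 0. ] g 0.448
t 33.3 pos [ 611.5 -151.   225.7] rot [-153.7   23.9 -135.6] F [ 0.1  0.4 -0.5] g 0.45
t 36.03 pos [ 480.  -199.8  199.9] rot [180.   0.  30.] F [1.1 0.4 0.1] g 0.45
```

View pics/f.png

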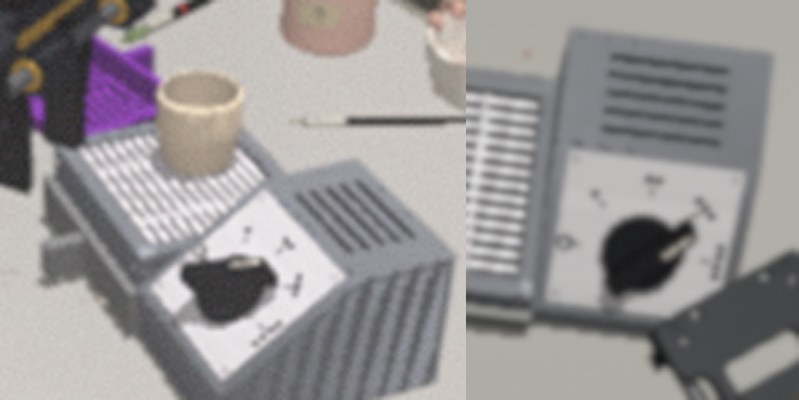

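View pics/scene_f.png

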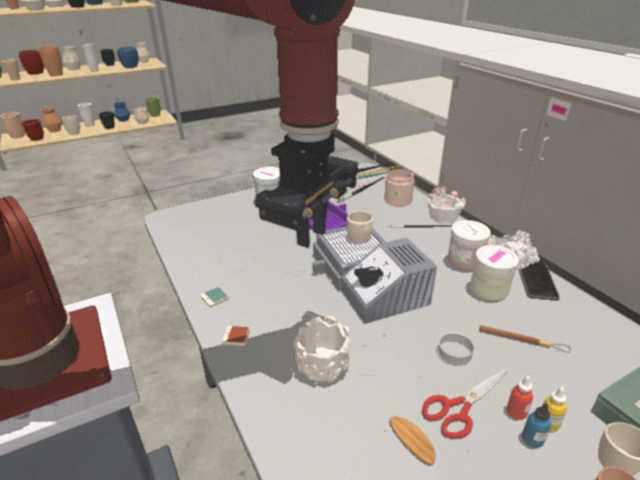

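View pics/top_f.png

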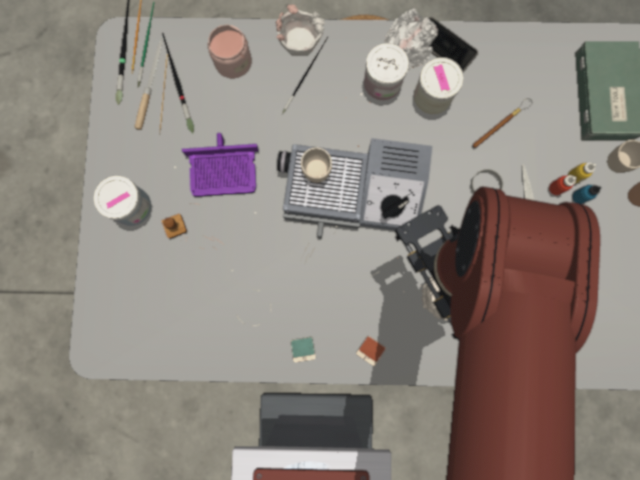

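```bash
python3 - <<'E'
from sel import *
I={c:cv2.imread(f"pics/{c}_f.png") for c in("top","scene")}
L=box(-8,0,-80,80,0,37)+box(-39,-8,-6,6,5,35)
r=[("scene",(305,385,215,315)),("top",(275,375,190,250))]
o=[draw(c,I[c],L if k else [],pe,q,4) for c,q in r for k in(0,1)]
for c in("top","scene"):
    s=[(c,(-8,78,37),(-8,-78,37))]+([(c,(-39,-6,35),(-39,6,35))] if c=="top" else [])
    print(icp(I,s+[x for x in SE if x[0]==c and x[1][0]==0 and x[2][0]==0],pe)-pe)
top=np.hstack(o[2:]); a=np.hstack(o[:2]); w=max(top.shape[1],a.shape[1])
P=lambda m:np.pad(m,((0,0),(0,w-m.shape[1]),(0,0)))
cv2.imwrite("pics/fl.png",cv2.resize(np.vstack([P(a),P(top)]),None,fx=.9,fy=.9))
E
```

```text
0 ('top', (-8, 78, 37), (-8, -78, 37)) 0 
1 ('top', (-39, -6, 35), (-39, 6, 35)) 0 
2 ('top', (0, 79, 64), (0, -79, 64)) 0 
[ 3.39990077e+04  3.08031161e+05 -3.37276893e-02]
0 ('scene', (-8, 78, 37), (-8, -78, 37)) 0 
1 ('scene', (0, 79, 64), (0, -79, 64)) 0 
[8.89939175e+02 8.02164787e+03 5.66146534e-02]
```

View pics/fl.png

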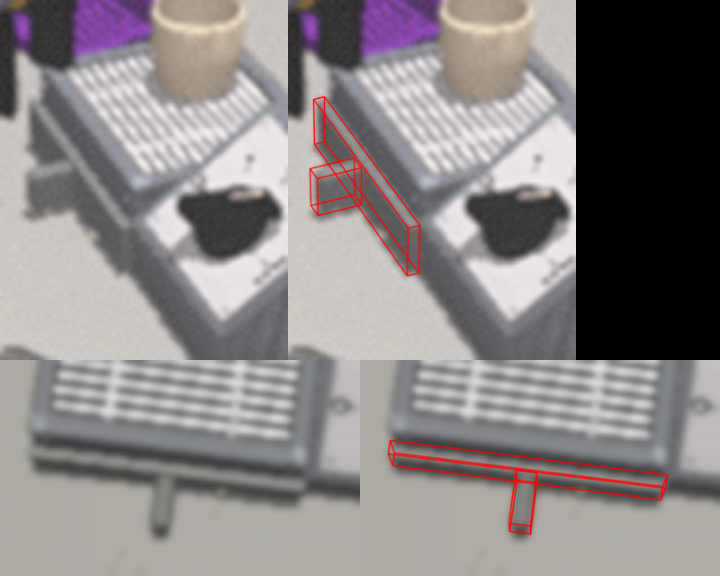

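```bash
python3 - <<'E'
from workcell import ctrl
print(ctrl.current_t(), ctrl.job_done())
E
```

```text
the job is handed in; nothing more can be done
36.1333 None
```

The cassette went home first, then I turned the selector from off to three dots. I handed the job in at 36.1 s with the gripper open and clear of everything.

**Cassette:** I gripped it by its fin, slid it along the table into the slot and pushed until it stopped. Over the last few millimetres the forward force showed the catch drawing it in by about 7 N. It then stopped hard at 0.6 mm beyond my estimated home, with about 24 N of push. In the final pictures the front plate matches the model at home in both views, flush against the front.

**Selector:** I gripped the bar along its axis, turned it 135° clockwise in small steps and released it. In the final picture the nose points at the three-dot mark. I saw no sign of it reaching four dots.

**Pot and cup:** Both look to be where they started in the pictures.

**Checks that failed or disagreed:**
- **Tool length:** The first grasp closed on nothing. The pictures showed the real fingertips about 42–44 mm short of the reported TCP along the tool, so I corrected for that in every later move.
- **Catch on entry:** I did not see the expected 10 N as the leading end passed the catch. I only sampled the force every 5 mm.
- **Camera fits:** The two cameras' fits of the extractor differed by about 4 mm in x and 2 mm in y. The final automatic edge fit failed to converge, so the flush check is by eye on the overlay.
- **Retreat:** One retreat move was refused by the planner, so I went straight up instead.

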